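# Probe check of the glue-pot hot plate

## Robot

A 6-joint arm with a two-finger parallel gripper is mounted at the origin on the work surface. World frame = base frame: x ahead of the robot, y to its left, z up, the work surface at z = 0. Lengths are in m, angles in rad, forces in N, time in s.
With the tool pointing down it reaches from about 0.275 to 0.85 m from the base axis. Payload 5.2 kg.
Tool frame: the origin (TCP) lies midway between the tips of the shut fingers; the grasp point (between the pads) lies bot.grasp_offset behind it (bot.grasp_offset is the distance from the TCP to the grasp point, in m); z points along the fingers, y is the line along which they close (so a half turn about z gives the same grasp; the last joint's range is limited). The gripper opens to 85 mm and grips with 20 to 120 N. Pads are 22 mm wide; open, the fingers measure 114 mm over their backs; the gripper's body (76 mm by 85 mm) begins 54 mm behind the grasp point. The pads swing forward as they close: fully open they stand 13 mm farther back than shut.
Start: joints at [-1.538, 0.259, 1.535, -0, 1.348, -0.203], TCP at [0.129, -0.535, 0.206] pointing down, gripper open.
Joint ranges: [-3.14, 3.14], [-0.91, 2.08], [0.19, 2.58], [-1.22, 4.36], [0.22, 2.71], [-3.12, 3.12]. Speed limits (rad/s): [2.57, 2.57, 3.14, 3.14, 3.14, 3.14].

## Interface

Orientations are given as a unit quaternion [x, y, z, w].
In Python, from plant import sensors, vision, finish_job, models, bot gives the robot as it stands.
- The arm moves only by the shell command python3 -m inch 'ROWS'. ROWS is JSON, a list of rows, each a list of 5 numbers: the opening in per cent of the stroke, from 0 (shut) to 100 (fully open), then the shift along the tool's x, y, z in cm, then the turn about the tool's z in degrees. A call has 1 to 8 rows; each row is the pose to reach, as a shift and turn from the pose commanded when the call began, along the tool's axes at that moment; what a row does not reach only later rows make up. A row lasts 1/12 s, in which the tool goes at most 41.7 mm and 7.16 degrees, less where a joint would pass 70% of its speed; a pose out of reach is approached as far as the arm can. A call with a gripper value outside its range is refused whole. The fingers move at their own pace and stop on an object; the grip force is fixed at half the most. Time passes only in rows, so rows that repeat a pose let the fingers close. It gives the time, the measured TCP pose, the force, the opening and the grip force at its end, in the units of the state.
- sensors.get_state(): the state, without advancing time (a new reading comes with each control period).
- vision.capture(name): name is "scene" or "top" or "wrist"; returns the picture (480x640x3 uint8, blue, green, red); there is no depth.
- vision.get_calibration(name): a dict with "camera_matrix" (3x3 intrinsics, pixels), "k1" (the pictures are not rectified: a ray, as slopes to the right and down, at radius r is drawn at 1 + k1 r^2 times it, then the intrinsics apply), "eye" and "attitude" of the camera in the world. Camera axes: x right, y up, looking along -z (the intrinsics and any distortion apply to the point x, -y, -z); pixel columns grow to the right and rows downward; lengths in m; the calibration is good to about 2 mm. A picture is of the moment at which its call begins: read the wrist's pose just before it. get_calibration takes no time and is no camera call; for the wrist camera it gives the pose at the moment of the call.
- finish_job(): hands the job in; it is judged then, once.
Trained networks look in the newest picture that a camera, given by its name, has taken for a name from the list of things; names that differ only in an ending like _2 or _b are one class to them, and where a whole thing is asked for, a point or a joint stands for the part that bears it (a point fixed in the world has none). Each returns a list of dicts, best first, with "confidence" (0 to 1); they miss things now and then, are a little off and sometimes report something else, mostly with a low value. They report only what shows in the picture. A call takes as long as a camera call. They do not tell look-alikes from the thing itself.
- models.boxes_of(query, camera): "position" ([x, y, z] in m, in world coordinates, good to about 4 mm: the middle of the surface that is visible of it).
The state is a dict: "time_s": time; "joints": joint angles; "qd": joint speeds; "tau": joint torques, N m; "eef_pos": TCP position; "tcp_rot": TCP orientation; "wrist_force": force on the tool from outside, world axes, zero at the start; "wrist_torque": the same for the moment, N m; "width": finger opening in m; "gripper_force": force on a finger pad.
Only numpy, scipy, OpenCV 4.12 (cv2) and the standard library are available. Lean on these libraries where they do the work, as an engineer would, in place of code of your own. Each camera call takes 0.05 s, during which the arm holds its last target. There are 200 camera calls.

## Task

Check the hot plate with its built-in probe: first lift the glue pot off the slotted bed by its arched handle and stand it upright and wholly on the square cork mat beside the hot plate, without dropping it. Then slide the upright steel shutter in front of the terminal block fully aside to the left as the robot sees it, push the black-handled probe along its channel until its pin is fully home in the terminal block, and last throw the lever on the control box over to its far side. Leave everything else on the table where it is.

Things in the scene. Friction and masses are not known exactly. Their poses are not given: they have to be found in the camera images.
- station: Fixed low hot plate, origin on its underside; x runs along its channel away from the robot, y left, z up. In mm: grey base x=-170..62, 180 wide, 30 high; behind it a dark terminal block x=62..132, 120 wide, top z=65. On the base two aluminium bars, x=-170..35, y=8..52 either side, top z=46: the pot's bed. Shutter in the gap x=35..62.
- channel (a point): Middle of the floor of the probe's channel between the two bars (station x=-67, y=0, z=30 mm): 16 mm wide, 16 mm deep, open at the top, running straight to the terminal opening. Axes as the station's.
- terminal (a point): Centre of the mouth of the round opening in the terminal block's front face (station x=62, y=0, z=37 mm), axes as the station's. Opening 15 mm in diameter with a small chamfer, 66 mm deep along +x. At the start it is covered by the shutter.
- shutter (a joint): Sliding steel shutter in front of the opening, m along the station's +y. 0 = closed, centred on the opening; 0.065 = end stop, fully aside; it starts at 0 to 0.012. Slides with about 1.5 N friction and stays where it is left.
- shutter_top (a point): Centre of the top edge of the shutter, an upright plate 6 mm thick (x), 40 mm wide (y), from z=34 to z=106 mm above the table, at station x=50 mm. It stands 41 mm above the terminal block's top, so its side edge can be pushed there.
- probe: Loose probe lying in the channel, x axis along the station's +x, 130 mm long, about 0.22 kg. Origin on its underside below the handle. In mm: square bar 14 x 14, x=-55..15; round pin 12 across, x=15..75, z=7; black handle 30 x 30, x=-15..15, z=17..72, above the bars. Starts near station x=-115, the pot in its way; fully home the handle touches the block (origin at station x=47).
- pin_tip (a point): Front end of the probe's pin, on its axis (probe x=75, z=7 mm). Fully home it is 60 mm inside the opening.
- pot: Open steel glue pot, empty, about 0.4 kg, 80 mm across at the base, 86 mm at the rim, 75 mm high, origin at the centre of its underside. It stands on the bed's bars (46 mm above the table), astride the channel. Rigid arched handle across the mouth along the pot's y.
- pot_grip (a point): Middle of the pot's wooden handle bar, 135 mm above its underside: 16 mm thick, 68 mm long along the pot's y; 60 mm clear above the rim.
- trivet: Fixed square cork mat, 150 x 150 x 12 mm, origin at the centre of its underside, on the table left or right of the station.
- controller: Fixed grey control box 150 (x) x 130 (y) x 50 mm, origin at the centre of its underside, on the other side of the station from the mat; its x axis points away from the robot. On top, a black block 70 x 50 x 25 mm carries the lever; pivot axis along y at x=10, z=72 mm.
- lever (a joint): Angle of the lever in rad: 0 = leaning 0.5 rad toward the robot side (box -x), 1.0 = stop, leaning 0.5 rad to the far side (+x). Starts at 0 to 0.2, stays where it is left; moving it takes about 1 N at the ball.
- lever_tip (a point): Centre of the 26 mm steel ball on the lever, 80 mm from the pivot (142 mm above the table at either end of its swing, 152 mm midway).
- wood_form: Bystander, to be left alone: wooden form block, 70 x 160 x 40 mm, lying flat. Origin under its middle.
- tape_roll: Bystander, to be left alone: roll of paper tape lying flat, 100 mm across, 45 mm high. Origin under its middle.
- glue_bottle: Bystander, to be left alone: upright white bottle, 60 mm across, 150 mm high. Origin under its middle.
- brush: Bystander, to be left alone: glue brush lying flat, 180 mm long. Origin under its middle.
- board_stack: Bystander, to be left alone: small stack of cardboard, 120 x 170 x 30 mm. Origin under its middle.
- press_weight: Bystander, to be left alone: dark steel press weight, 90 x 140 mm, with a wooden bar on top, 55 mm high. Origin under its middle.
Things that resemble listed ones, but are neither listed nor needed, are in the scene too. What is shaped like the controller but pink is not meant.

How it is judged:
By the outcome, as a careful person would: the job done as asked, in the order asked, and still so for the second after the job is handed in, with the robot touching nothing.
It also fails if it takes over 72 s, if anything falls off the work surface, if the arm or the gripper's body presses on something with over 40 N, if the wrist force passes 120 N, or if a joint passes its speed limit or range.

## Working session

There is one attempt and no reset: what is moved stays moved. The work goes in short steps, Python scripts to look and compute and a shell command to move; the robot and the scene stay as the last step left them, time stands still between calls to the robot, and variables do not carry over. Pictures are saved under pics/ and viewed, at most 10 in all, crops included, and the job is handed in when it is done.

```bash
ls; mkdir -p pics
python3 - <<'E'
from plant import sensors, vision, models, bot
import cv2,json
print(bot.grasp_offset, sensors.get_state())
for c in ["top","scene"]:
    im=vision.capture(c); cv2.imwrite(f"pics/{c}1.png",im)
    k=vision.get_calibration(c); print(c,k)
    for q in (["station","pot","pot_grip","trivet","controller","lever_tip","shutter_top","probe","terminal"]):
        print(q,[(round(d["confidence"],2),[round(float(v),3) for v in d["position"]]) for d in models.boxes_of(q,c)][:3])
print(sensors.get_state()["time_s"])
E
```

```text
pics
0.0187 {'time_s': 0.0, 'joints': array([-1.53780408e+00,  2.59349483e-01,  1.53611726e+00,  2.08491527e-05,
        1.34797351e+00, -2.02768042e-01]), 'qd': array([-7.54029431e-06, -9.43110898e-04, -8.29180738e-04, -5.50524392e-04,
       -1.75753570e-04,  1.05899866e-03]), 'tau': array([ 3.72772893e-04, -4.46034837e+01, -2.90569764e+01, -2.52790505e-04,
        1.18364269e-02,  1.65438666e-05]), 'eef_pos': array([ 0.12849836, -0.53418372,  0.20545752]), 'tcp_rot': array([ 9.93060026e-01,  1.17604984e-01,  8.84534457e-05, -9.19612135e-04]), 'wrist_force': array([ 0.77348951,  0.3576478 , -0.6883144 ]), 'wrist_torque': array([-0.01988969, -0.02961236,  0.02150251]), 'gripper_force': 0.0, 'width': 0.08527739215603239}
top {'camera_matrix': array([[534.01316331,   0.        , 321.12252762],
       [  0.        , 534.01316331, 240.56553761],
       [  0.        ,   0.        ,   1.        ]]), 'k1': 0.020006184197645792, 'eye': array([0.3298653 , 0.00762038, 1.78324957]), 'attitude': array([ 0.02714008, -0.03679428, -0.69945564,  0.71321204])}
station [(0.66, [0.661, 0.031, 0.086]),
[... 785 characters left out ...]
[(0.72, [0.653, -0.025, 0.04]), (0.34, [0.425, 0.557, 0.032])]
pot [(0.93, [0.592, 0.001, 0.099])]
pot_grip [(0.7, [0.596, 0.0, 0.103]), (0.33, [0.514, -0.016, 0.079]), (0.18, [0.679, 0.282, 0.029])]
trivet [(0.77, [0.481, -0.315, 0.012]), (0.5, [0.677, 0.28, 0.031]), (0.48, [0.654, -0.022, 0.043])]
controller [(0.89, [0.263, 0.408, 0.051]), (0.59, [0.524, 0.296, 0.05])]
lever_tip [(0.65, [0.213, 0.421, 0.134]), (0.5, [0.487, 0.318, 0.139])]
shutter_top [(0.54, [0.481, -0.318, 0.013]), (0.46, [0.699, -0.326, 0.081]), (0.45, [0.669, 0.03, 0.087])]
probe [(0.65, [0.52, -0.015, 0.082]), (0.31, [0.405, -0.583, 0.036]), (0.16, [0.598, -0.002, 0.101])]
terminal [(0.94, [0.655, -0.029, 0.039])]
1.0
```

View pics/top1.png

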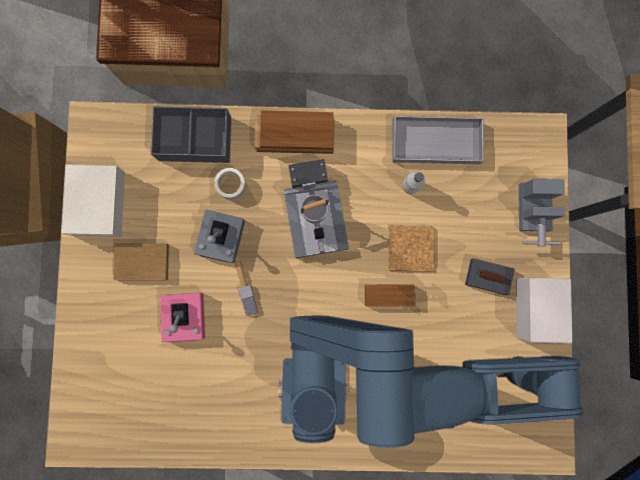

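View pics/scene1.png

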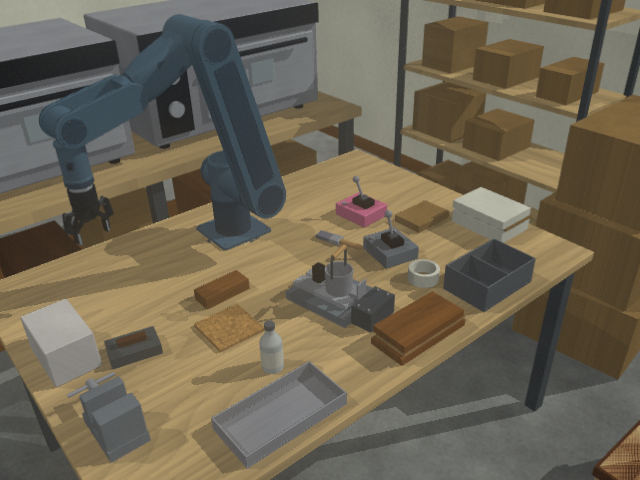

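The top view shows the pot's bar from about (303,209) to (327,202), the probe handle at (319,233), the shutter near (311,184), the mat at (412,248), and the grey control box at (220,236). The pink box at (181,316) is the look-alike. Next I'll enlarge the station and box for accurate corners.

```bash
cat > h.py <<'E'
import numpy as np, cv2
from scipy.spatial.transform import Rotation as R
from plant import sensors, vision, models, bot
def ray(c,k,px):
    K=k["camera_matrix"]; out=[]
    d=np.array([k["k1"],0,0,0,0.])
    p=cv2.undistortPoints(np.array(px,float).reshape(-1,1,2),K,d).reshape(-1,2)
    v=np.c_[p[:,0],-p[:,1],-np.ones(len(p))]
    return k["eye"], R.from_quat(k["attitude"]).apply(v)
def plane(c,px,z,k=None):
    k=k or vision.get_calibration(c)
    e,v=ray(c,k,px); z=np.broadcast_to(z,len(v))
    return e+v*((z-e[2])/v[:,2])[:,None]
def proj(c,P,k=None):
    k=k or vision.get_calibration(c)
    v=R.from_quat(k["attitude"]).inv().apply(np.array(P,float).reshape(-1,3)-k["eye"])
    s=np.c_[v[:,0],-v[:,1]]/-v[:,2:]; s*=1+k["k1"]*(s**2).sum(1)[:,None]
    K=k["camera_matrix"]; return s*[K[0,0],K[1,1]]+[K[0,2],K[1,2]]
E
python3 - <<'E'
import cv2,numpy as np
im=cv2.imread("pics/top1.png")
a=cv2.resize(im[150:270,180:360],None,fx=4.4,fy=4.4,interpolation=cv2.INTER_CUBIC)
cv2.imwrite("pics/crop1.png",a)
from h import *
# trivet: mask by saturation/texture colour edges
hsv=cv2.cvtColor(im,cv2.COLOR_BGR2HSV)
print(plane("top",[[389,228],[434,227],[435,271],[389,271]],0.012).round(3))
E
```

```text
[[ 0.537 -0.241  0.012]
 [ 0.544 -0.392  0.012]
 [ 0.397 -0.395  0.012]
 [ 0.394 -0.242  0.012]]
```

View pics/crop1.png

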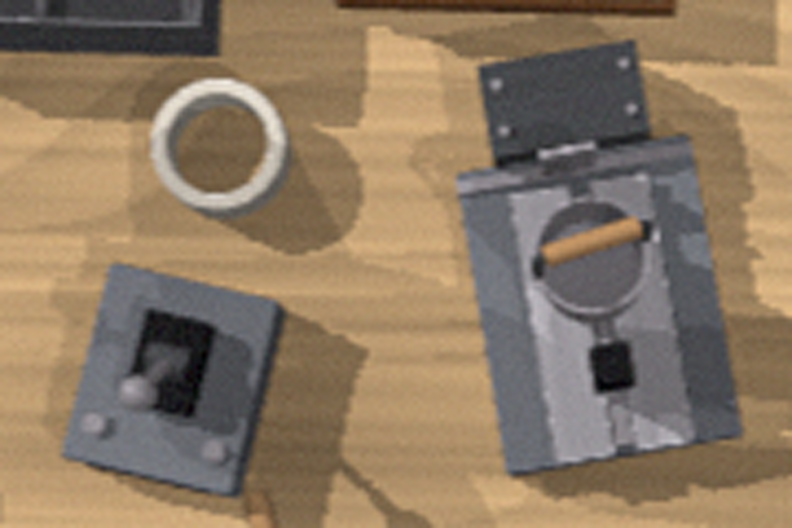

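The crop shows the station base corners at crop (508,473), (742,435), (690,140) and (458,180), the pot bar from (537,262) to (645,230), the probe handle at (612,366), the shutter top at (567,152), and the lever ball at (138,390), leaning towards the robot.

Run:
```python
from h import *
f=lambda p,z: plane("top",np.array(p,float)/4.4+[180,150],z)
def fit(P,M):
    # 2D rigid fit
    P=P[:,:2];M=np.array(M,float);pc=P.mean(0);mc=M.mean(0)
    H=(M-mc).T@(P-pc); a=np.arctan2(H[0,1]-H[1,0],H[0,0]+H[1,1])
    Rm=np.array([[np.cos(a),-np.sin(a)],[np.sin(a),np.cos(a)]]); t=pc-Rm@mc
    print("res mm",((P-(M@Rm.T+t))*1000).round(1).tolist()); return a,t,Rm
a,t,Rm=fit(np.r_[f([[508,473],[742,435],[690,140],[458,180]],.03),f([[480,68],[633,42]],.065)],[[-.17,.09],[-.17,-.09],[.062,-.09],[.062,.09],[.132,.06],[.132,-.06]])
print("station",t,np.degrees(a))
S=lambda p:(Rm@np.array(p)+t).round(4)
print("shutter meas",(f([[567,152]],.106)),Rm.T@(f([[567,152]],.106)[0,:2]-t),"probe handle st",Rm.T@(f([[612,366]],.072)[0,:2]-t))
b=f([[537,262],[645,230],[591,246]],.181); print("bar",b.round(4)); d=b[0]-b[1];print("pot y dir deg",np.degrees(np.arctan2(d[1],d[0])))
print("bar st",Rm.T@(b[2,:2]-t))
a2,t2,R2=fit(f([[112,265],[284,300],[240,492],[65,457]],.05),[[.075,.065],[.075,-.065],[-.075,-.065],[-.075,.065]])
print("ctrl",t2,np.degrees(a2))
L=f([[138,390]],.142)[0];print("ball",L, R2.T@(L[:2]-t2))
s=sensors.get_state();print(s["eef_pos"],R.from_quat(s["tcp_rot"]).as_matrix().round(3).tolist())
k=vision.get_calibration("wrist");print(k["eye"],R.from_quat(k["attitude"]).as_matrix().round(2).tolist(),k["camera_matrix"][0,0])
```

```text
res mm [[4.0, -0.7], [1.8, 1.6], [-2.9, 0.2], [-3.2, -1.8], [0.5, -2.0], [-0.1, 2.6]]
station [0.61157861 0.01295052] 10.92592558588908
shutter meas [[0.66040497 0.02850937 0.106     ]] [0.05089031 0.00602228] probe handle st [-0.10451101 -0.0004601 ]
bar [[ 0.5685  0.0466  0.181 ]
 [ 0.5923 -0.0273  0.181 ]
 [ 0.5804  0.0097  0.181 ]]
pot y dir deg 107.8640420277131
bar st [-0.03122879  0.00270875]
res mm [[-2.6, 0.0], [-1.6, -0.2], [2.7, -0.6], [1.5, 0.8]]
ctrl [0.49576835 0.31482904] -10.814473554203552
ball [0.47810057 0.3242379  0.142     ] [-0.01911937  0.00592676]
[ 0.12851658 -0.53478917  0.20631867] [[0.972, 0.234, 0.0], [0.234, -0.972, -0.0], [0.0, 0.0, -1.0]]
[ 0.19741387 -0.5185561   0.37288846] [[0.23, 0.93, 0.27], [-0.97, 0.23, 0.07], [0.0, -0.28, 0.96]] 340.3314420471521
```

```bash
cat > need.py <<'E'
# how far to a TCP target: x y z yaw(deg of tool x in world) -> cm along tool axes, deg about tool z
import sys
from h import *
def need(p,yaw):
    s=sensors.get_state(); M=R.from_quat(s["tcp_rot"]).as_matrix()
    y0=np.degrees(np.arctan2(M[1,0],M[0,0])); t=-((yaw-y0+180)%360-180)
    print("t",round(s["time_s"],2),"pos",s["eef_pos"].round(4),"yaw",round(y0,1),"shift cm",(M.T@(np.array(p)-s["eef_pos"])*100).round(2),"turn",round(t,1),"F",s["wrist_force"].round(1),"w",round(s["width"],4),"j6",s["joints"][5].round(2))
if __name__=="__main__":
    v=list(map(float,sys.argv[1:])); need(v[:3],v[3])
E
python3 -m inch '[[100,0,0,-6,0],[100,10,-7,-9,0],[100,10,-7,-9,0],[100,56.7,-42.4,-9,0],[100,56.7,-42.4,-9,0],[100,56.7,-42.4,-9,0],[100,56.7,-42.4,-9,0],[100,56.7,-42.4,-9,0]]'
python3 need.py 0.58 0.01 0.29 107.9
```

```text
time_s: 1.67
eef_pos: [0.313, -0.3143, 0.2848]
tcp_rot: [0.993, 0.117, 0.0, 0.0]
wrist_force: [1.5, 0.1, 0.4]
width: 0.0853
gripper_force: 0.0
t 1.67 pos [ 0.313  -0.3143  0.2848] yaw 13.5 shift cm [ 33.52 -25.32  -0.53] turn -94.4 F [1.5 0.1 0.4] w 0.0853 j6 0.3
```

```bash
python3 -m inch '[[100,33.5,-25.3,-0.5,-94],[100,33.5,-25.3,-0.5,-94],[100,33.5,-25.3,-0.5,-94],[100,33.5,-25.3,-0.5,-94],[100,33.5,-25.3,-0.5,-94],[100,33.5,-25.3,-0.5,-94],[100,33.5,-25.3,-0.5,-94],[100,33.5,-25.3,-0.5,-94]]'
python3 need.py 0.58 0.01 0.29 107.9
```

```text
time_s: 2.33
eef_pos: [0.5249, -0.0565, 0.2887]
tcp_rot: [0.813, 0.582, 0.0, 0.0]
wrist_force: [1.2, -1.3, 0.3]
width: 0.0856
gripper_force: 0.0
t 2.33 pos [ 0.5249 -0.0565  0.2887] yaw 71.2 shift cm [ 8.07  3.07 -0.13] turn -36.7 F [ 1.2 -1.3  0.3] w 0.0856 j6 0.01
```

```bash
python3 -m inch '[[100,8.1,3.1,-0.1,-36.7],[100,8.1,3.1,-0.1,-36.7],[100,8.1,3.1,-0.1,-36.7],[100,8.1,3.1,-0.1,-36.7],[100,8.1,3.1,-0.1,-36.7],[100,8.1,3.1,-0.1,-36.7],[100,8.1,3.1,-0.1,-36.7],[100,8.1,3.1,-0.1,-36.7]]'
python3 need.py 0.58 0.01 0.29 107.9
python3 - <<'E'
from h import *
k=vision.get_calibration("wrist"); im=vision.capture("wrist"); cv2.imwrite("pics/w1.png",im)
print(k)
print(proj("wrist",[[0.5685,0.0466,.181],[0.5923,-.0273,.181],[0.5804,.0097,.181]],k))
E
```

```text
time_s: 3.0
eef_pos: [0.5798, 0.0076, 0.2895]
tcp_rot: [0.593, 0.805, 0.0, 0.0]
wrist_force: [-0.1, -0.4, -0.2]
width: 0.0854
gripper_force: 0.0
t 3.0 pos [0.5798 0.0076 0.2895] yaw 107.3 shift cm [ 0.23  0.09 -0.05] turn -0.6 F [-0.1 -0.4 -0.2] w 0.0854 j6 -0.48
{'camera_matrix': array([[340.33144205,   0.        , 316.68964872],
       [  0.        , 340.33144205, 245.23013467],
       [  0.        ,   0.        ,   1.        ]]), 'k1': 0.003540800524597385, 'eye': array([0.55819577, 0.07520407, 0.45607493]), 'attitude': array([-0.14039788, -0.02177665,  0.14925857,  0.97853773])}
[[318.0764176  185.00178028]
 [318.75754403 275.61522985]
 [318.44799309 232.00088605]]
```

View pics/w1.png

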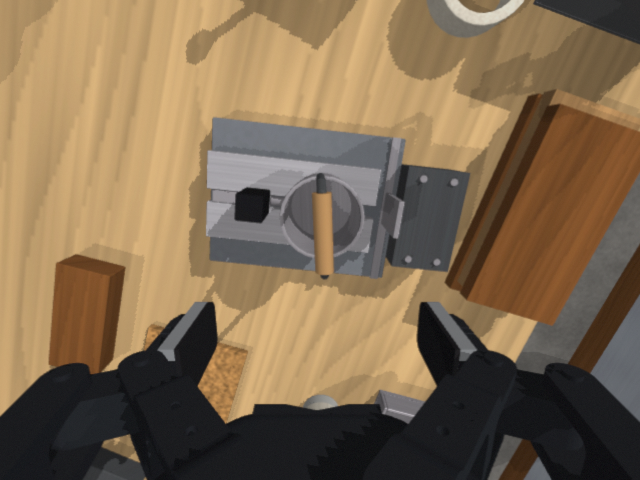

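The wrist view shows the wooden bar from (320,194) to (325,273), the near base corners at (213,118) and (210,262), and the terminal block's far corners at (468,172) and (448,270).

```bash
python3 - <<'E'
from h import *
f=lambda p,z:plane("wrist",p,z)
b=f([[320,194],[325,273],[322.5,234]],.187);print(b.round(4));d=b[0]-b[1];print(np.hypot(*d[:2]),np.degrees(np.arctan2(d[1],d[0])))
n=f([[213,118],[210,262]],.03);T=f([[468,172],[448,270]],.065)
print(n.round(4),T.round(4)); m=T.mean(0)-n.mean(0);print("yaw",np.degrees(np.arctan2(m[1],m[0])),"len",np.hypot(*m[:2]))
for v in(n[0]-n[1],T[0]-T[1]):print("yaw",np.degrees(np.arctan2(v[1],v[0]))-90,np.hypot(*v[:2]))
E
python3 need.py 0.58 0.01 0.29 107.9
```

```text
[[ 0.5718  0.0409  0.187 ]
 [ 0.5959 -0.0213  0.187 ]
 [ 0.5836  0.0104  0.187 ]]
0.06670832404313018 111.15743041968977
[[ 0.433   0.0683  0.03  ]
 [ 0.4679 -0.1082  0.03  ]] [[ 0.7296  0.0986  0.065 ]
 [ 0.7554 -0.0164  0.065 ]]
yaw 11.804352931593758 len 0.2983806605472965
yaw 11.199484423745957 0.17991697606074875
yaw 12.63912120898631 0.11790876811622203
t 3.05 pos [0.5798 0.0075 0.2895] yaw 107.3 shift cm [ 0.23  0.1  -0.05] turn -0.6 F [-0.2  0.6 -0.2] w 0.0856 j6 -0.48
```

```bash
python3 need.py 0.583 0.0104 0.162 110; python3 -m inch '[[100,0.2,0.35,3,-2.7],[100,0.2,0.35,6,-2.7],[100,0.2,0.35,9,-2.7],[100,0.2,0.35,11,-2.7],[100,0.2,0.35,12.2,-2.7],[100,0.2,0.35,12.75,-2.7],[100,0.2,0.35,12.75,-2.7],[100,0.2,0.35,12.75,-2.7]]'; python3 need.py 0.583 0.0104 0.162 110
```

```text
t 3.05 pos [0.5798 0.0075 0.2895] yaw 107.3 shift cm [ 0.18  0.39 12.75] turn -2.7 F [-0.2  0.6 -0.2] w 0.0856 j6 -0.48
time_s: 3.72
eef_pos: [0.583, 0.0104, 0.1627]
tcp_rot: [0.573, 0.82, 0.0, 0.0]
wrist_force: [0.1, 0.3, 0.2]
width: 0.0851
gripper_force: 0.0
t 3.72 pos [0.583  0.0104 0.1627] yaw 110.1 shift cm [ 0.   -0.01  0.07] turn 0.1 F [0.1 0.3 0.2] w 0.0851 j6 -0.52
```

```bash
python3 -m inch '[[0,0,0,0,0],[0,0,0,0,0],[0,0,0,0,0],[0,0,0,0,0],[0,0,0,0,0],[0,0,0,0,0],[0,0,0,0,0],[0,0,0,0,0]]'; python3 -m inch '[[0,0,0,0,0],[0,0,0,0,0],[0,0,0,-0.5,0],[0,0,0,-1.5,0],[0,0,0,-3,0],[0,0,0,-5,0],[0,0,0,-7,0],[0,0,0,-7.5,0]]';python3 need.py 0.47 -0.3155 0.26 110
```

```text
time_s: 4.38
eef_pos: [0.5843, 0.0107, 0.164]
tcp_rot: [0.572, 0.82, 0.001, 0.002]
wrist_force: [0.7, 0.9, 7.5]
width: -0.0
gripper_force: 3.8
time_s: 5.05
eef_pos: [0.5841, 0.0104, 0.2409]
tcp_rot: [0.572, 0.82, 0.001, 0.002]
wrist_force: [1.4, -0.3, -0.2]
width: -0.0002
gripper_force: 0.0
t 5.05 pos [0.5841 0.0104 0.2409] yaw 110.2 shift cm [-26.65 -21.96  -1.94] turn 0.2 F [ 1.4 -0.3 -0.2] w -0.0002 j6 -0.53
```

The fingers closed on nothing, so I'll look before trying again.

Run:
```python
from h import *
k=vision.get_calibration("wrist"); im=vision.capture("wrist"); s=vision.capture("scene");t=vision.capture("top")
cv2.imwrite("pics/w2.png",np.hstack([cv2.resize(im,(400,300)),cv2.resize(s[210:360,260:460],(400,300))]));cv2.imwrite("pics/w2full.png",im);cv2.imwrite("pics/t2.png",t);cv2.imwrite("pics/s2.png",s)
print(k)
```

```text
{'camera_matrix': array([[340.33144205,   0.        , 316.68964872],
       [  0.        , 340.33144205, 245.23013467],
       [  0.        ,   0.        ,   1.        ]]), 'k1': 0.003540800524597385, 'eye': array([0.55817847, 0.07706624, 0.40726568]), 'attitude': array([-0.14076585, -0.02781863,  0.17375769,  0.97427889])}
```

View pics/w2.png

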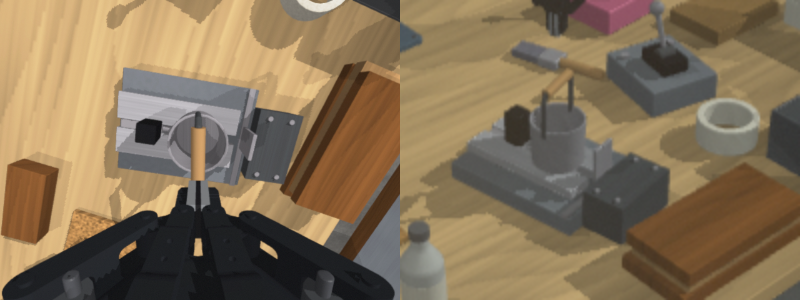

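The pot still stands at its place. The bar shows from about (321,205) to (319,288) in full-resolution wrist pixels, with the fingers above its near end. I'll check this against the scene camera for the bar's true position.

Run:
```python
from h import *
k={'camera_matrix':vision.get_calibration("wrist")["camera_matrix"],'k1':0.00354,'eye':np.array([0.55817847,0.07706624,0.40726568]),'attitude':np.array([-0.14076585,-0.02781863,0.17375769,0.97427889])}
s=sensors.get_state()
print("tcp px",proj("wrist",[s["eef_pos"],s["eef_pos"]+[0,0,.0187]],k))
im=cv2.imread("pics/w2full.png");sc=cv2.imread("pics/s2.png");t=cv2.imread("pics/t2.png")
def wood(i,roi):
    h=cv2.cvtColor(i,cv2.COLOR_BGR2HSV);x0,y0,x1,y1=roi
    m=np.zeros(i.shape[:2],np.uint8);m[y0:y1,x0:x1]=cv2.inRange(h,(5,110,90),(20,255,255))[y0:y1,x0:x1]
    n,l,st,c=cv2.connectedComponentsWithStats(m);j=1+st[1:,4].argmax();ys,xs=np.where(l==j)
    print(st[j],c[j],cv2.minAreaRect(np.c_[xs,ys].astype(np.float32)));return c[j]
w=wood(im,(290,180,350,330))
a=wood(sc,(325,225,365,275)); b=wood(t,(295,190,335,220))
L=[]
for kk,c in((k,w),(vision.get_calibration("scene"),a),(vision.get_calibration("top"),b)):
    e,v=ray(0,kk,[c]);v=v[0]/np.linalg.norm(v[0]);L.append((e,np.eye(3)-np.outer(v,v)))
for S in([0,1],[1,2],[0,1,2]):
    A=sum(L[i][1] for i in S);B=sum(L[i][1]@L[i][0] for i in S);print(S,np.linalg.solve(A,B).round(4))
for P in([.583,.01,.181],):print(proj("scene",P),proj("top",P),proj("wrist",P,k))
```

```text
tcp px [[314.73265561 281.32227441]
 [314.72390967 296.15875914]]
[ 305  203   24   86 1831] [316.46968869 245.3817586 ] ((316.5673828125, 245.4764404296875), (22.144695281982422, 85.1278305053711), 0.6986943483352661)
[332 240  30  18 168] [345.49404762 246.83333333] ((344.8874206542969, 246.0205078125), (14.640209197998047, 30.334213256835938), 70.20112609863281)
[304 205   9   5  29] [307.44827586 206.72413793] ((308.0, 207.0), (4.0, 8.0), 90.0)
[0, 1] [0.5868 0.0239 0.1935]
[1, 2] [0.5801 0.0343 0.1839]
[0, 1, 2] [0.582  0.0271 0.1908]
[[338.26632632 251.22294191]] [[314.23333815 205.05835573]] [[315.0479158  251.42468173]]
```

Run:
```python
from h import *
A=cv2.imread("pics/scene1.png")[225:335,280:400];B=cv2.imread("pics/s2.png")[225:335,280:400];W=cv2.imread("pics/w2full.png")[150:370,230:430]
g=lambda i,f:cv2.resize(i,None,fx=f,fy=f,interpolation=cv2.INTER_CUBIC)
o=np.vstack([np.hstack([g(A,3.3),g(B,3.3)])]);cv2.imwrite("pics/c3.png",o)
print(o.shape)
```

```text
(363, 792, 3)
```

View pics/c3.png

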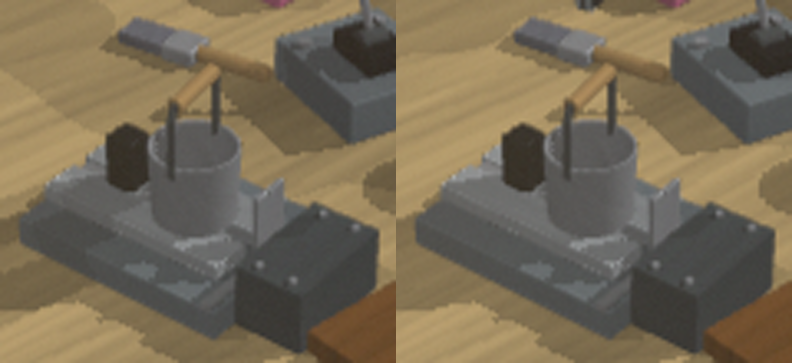

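Run:
```python
from h import *
a=cv2.imread("pics/scene1.png").astype(int);b=cv2.imread("pics/s2.png").astype(int)
d=np.abs(a-b).sum(2)[190:262,315:365]
for i in range(20,60): print(190+i,''.join('#' if v>60 else '+' if v>30 else '.' for v in d[i]))
for z in(.22,.241,.26,.28):print(z,proj("scene",[.5841,.0104,z]).round(1))
```

```text
210 ..+.++++++#############################+++++++++++
211 +++++++++++###########################++++++++++++
212 +++++++++++#########################..++++++++++++
213 +++++++++++++#+####################+.....+++++++++
214 ++++++++++++++++##################+........+++++++
215 +++++++++++++++++################+...........+++++
216 ++++++++++++++++++##############+...............+.
217 ++++++++++++++++++###########++...................
218 ++++++++++++++++++###########+....................
219 ++++++++++++++++++###########+++..................
220 ++++++++++++++++++###########+++++................
221 ++++++++++++++++++###########++++++++.............
222 ++++++++++++++++++###########+++++++++............
223 ++++++++++++++++++###########+++++++++++..........
224 ++++++++++++++++++###########+++++++++++++........
225 ++++++++++++++++++#####+####+++++++++++++++++.....
226 +++++++++++++++++++########+++++++++++++++++++....
227 +++++++++++++++.....#####++++++++++++++++++++++++.
228 +++++++++++..........+###........++++++++++++++++.
229 ++++++++................................++++++++++

[... 484 characters left out ...]
..........
239 +++++.............................................
240 +++++++...........................................
241 +++++++++++.......................................
242 ++++++++++++......................................
243 +++++++++++++.+...................................
244 ++++++++++++++++++................................
245 +++++++++++++++++++.+.............................
246 +++++++++++++++++++++++++.........................
247 ++++++++++++++++++++++++........+.................
248 +++++++++++++++++++++++.........++++++............
249 ++++++++++++++++++++++..........++++++++..........
0.22 [[338.5 240. ]]
0.241 [[338.5 233.8]]
0.26 [[338.4 228.1]]
0.28 [[338.4 222. ]]
```

The scene view puts the shut fingertips about 18 mm higher than the reported TCP, so the fingers pinched the bar's top and slipped off. I'll grasp deeper.

```bash
python3 -m inch '[[100,0,0,0,0],[100,0,0,0,0],[100,0,0,0,0],[100,0,0,0,0],[100,0,0,0,0],[100,0,0,0,0],[100,0,0,0,0],[100,0,0,0,0]]'; python3 -m inch '[[100,0,0.1,2,0],[100,0,0.1,4,0],[100,0,0.1,6,0],[100,0,0.1,8,0],[100,0,0.1,9,0],[100,0,0.1,9.6,0],[100,0,0.1,9.6,0],[100,0,0.1,9.6,0]]'; python3 -m inch '[[0,0,0,0,0],[0,0,0,0,0],[0,0,0,0,0],[0,0,0,0,0],[0,0,0,0,0],[0,0,0,0,0],[0,0,0,0,0],[0,0,0,0,0]]'
```

```text
time_s: 5.87
eef_pos: [0.5826, 0.0107, 0.2369]
tcp_rot: [0.572, 0.82, 0.0, -0.0]
wrist_force: [-0.1, -0.7, 0.4]
width: 0.0853
gripper_force: 0.0
time_s: 6.53
eef_pos: [0.584, 0.011, 0.1416]
tcp_rot: [0.572, 0.82, 0.0, 0.0]
wrist_force: [0.9, -0.0, 1.1]
width: 0.0853
gripper_force: 0.0
time_s: 7.2
eef_pos: [0.5839, 0.0112, 0.1414]
tcp_rot: [0.572, 0.82, 0.0, 0.0]
wrist_force: [0.5, 0.5, 2.7]
width: 0.014
gripper_force: 58.5
```

```bash
python3 -m inch '[[0,0,0,-0.5,0],[0,0,0,-1.5,0],[0,0,0,-3,0],[0,0,0,-4.5,0],[0,0,0,-6,0],[0,0,0,-7,0],[0,0,0,-7.5,0],[0,0,0,-7.5,0]]'; python3 need.py 0.472 -0.316 0.216 110
```

```text
time_s: 7.87
eef_pos: [0.584, 0.0109, 0.2172]
tcp_rot: [0.572, 0.82, 0.0, 0.001]
wrist_force: [-0.6, 0.2, -5.3]
width: 0.0139
gripper_force: 58.7
t 7.87 pos [0.584  0.0109 0.2172] yaw 110.2 shift cm [-26.81 -21.81   0.11] turn 0.2 F [-0.6  0.2 -5.3] w 0.0139 j6 -0.52
```

```bash
python3 -m inch '[[0,-0.8,-0.6,0,0],[0,-2.2,-1.8,0,0],[0,-4.2,-3.4,0,0],[0,-6.6,-5.4,0,0],[0,-9,-7.3,0,0],[0,-11.5,-9.4,0,0],[0,-14,-11.4,0,0],[0,-16.3,-13.3,0,0]]'; python3 need.py 0.472 -0.316 0.216 110
```

```text
time_s: 8.53
eef_pos: [0.5131, -0.1897, 0.2146]
tcp_rot: [0.572, 0.82, -0.0, -0.001]
wrist_force: [0.6, -1.0, -3.8]
width: 0.0141
gripper_force: 58.7
t 8.53 pos [ 0.5131 -0.1897  0.2146] yaw 110.2 shift cm [-10.44  -8.22  -0.14] turn 0.2 F [ 0.6 -1.  -3.8] w 0.0141 j6 -0.91
```

```bash
python3 -m inch '[[0,-2.4,-1.9,0,0],[0,-4.8,-3.9,0,0],[0,-7,-5.7,0,0],[0,-8.8,-7.1,0,0],[0,-9.9,-8,0,0],[0,-10.4,-8.4,0,0],[0,-10.5,-8.5,0,0],[0,-10.5,-8.5,0,0]]'; python3 need.py 0.472 -0.316 0.1094 110
```

```text
time_s: 9.2
eef_pos: [0.4713, -0.3151, 0.2154]
tcp_rot: [0.572, 0.82, 0.0, -0.001]
wrist_force: [-0.4, 1.2, -4.2]
width: 0.0138
gripper_force: 58.7
t 9.2 pos [ 0.4713 -0.3151  0.2154] yaw 110.2 shift cm [-0.13  0.03 10.6 ] turn 0.2 F [-0.4  1.2 -4.2] w 0.0138 j6 -1.14
```

```bash
python3 -m inch '[[0,0,0,1,0],[0,0,0,3,0],[0,0,0,5,0],[0,0,0,7,0],[0,0,0,8.6,0],[0,0,0,9.6,0],[0,0,0,10.1,0],[0,0,0,10.3,0]]'; python3 -m inch '[[0,0,0,0.1,0],[0,0,0,0.2,0],[0,0,0,0.3,0],[0,0,0,0.4,0],[0,0,0,0.5,0],[0,0,0,0.5,0],[0,0,0,0.5,0],[0,0,0,0.5,0]]'
```

```text
time_s: 9.87
eef_pos: [0.4716, -0.3146, 0.1121]
tcp_rot: [0.572, 0.821, 0.0, -0.001]
wrist_force: [0.4, -0.1, -3.2]
width: 0.0138
gripper_force: 58.6
time_s: 10.53
eef_pos: [0.4715, -0.3159, 0.1081]
tcp_rot: [0.572, 0.82, -0.0, 0.0]
wrist_force: [-0.7, -0.5, -5.5]
width: 0.0138
gripper_force: 58.6
```

Not touching yet, so I'll go down slowly.

```bash
python3 -m inch '[[0,0,0,0.07,0],[0,0,0,0.14,0],[0,0,0,0.14,0],[0,0,0,0.14,0]]';python3 -m inch '[[0,0,0,0.07,0],[0,0,0,0.14,0],[0,0,0,0.14,0],[0,0,0,0.14,0]]'
```

```text
time_s: 10.87
eef_pos: [0.4719, -0.3159, 0.1074]
tcp_rot: [0.572, 0.82, 0.0, 0.001]
wrist_force: [-0.3, 1.6, 3.9]
width: 0.0138
gripper_force: 59.6
time_s: 11.2
eef_pos: [0.4721, -0.3162, 0.1074]
tcp_rot: [0.572, 0.82, -0.0, 0.001]
wrist_force: [-3.0, 4.0, 12.9]
width: 0.0141
gripper_force: 60.6
```

```bash
python3 -m inch '[[0,0,0,-0.12,0],[0,0,0,-0.12,0],[30,0,0,-0.12,0],[60,0,0,-0.12,0],[100,0,0,-0.12,0],[100,0,0,-0.12,0],[100,0,0,-0.12,0],[100,0,0,-0.12,0]]';python3 -m inch '[[100,0,0,-0.2,0],[100,0,0,-1,0],[100,0,0,-3,0],[100,0,0,-7,0],[100,0,0,-11,0],[100,0,0,-15,0],[100,0,0,-16,0],[100,0,0,-16,0]]'
python3 - <<'E'
from h import *
im=vision.capture("wrist");t=vision.capture("top");s=vision.capture("scene")
g=lambda i,a,b,c,d:cv2.resize(i[b:d,a:c],(400,300))
cv2.imwrite("pics/p4.png",np.vstack([np.hstack([cv2.resize(im,(400,300)),g(s,170,270,310,375)]),np.hstack([g(t,270,140,430,260),g(t,360,190,460,265)])]))
s=sensors.get_state();print(s["eef_pos"],s["time_s"],s["width"])
E
```

```text
time_s: 11.87
eef_pos: [0.4714, -0.3158, 0.1061]
tcp_rot: [0.572, 0.82, -0.0, -0.0]
wrist_force: [-0.4, 0.2, -0.7]
width: 0.0837
gripper_force: 0.0
time_s: 12.53
eef_pos: [0.4732, -0.3173, 0.2718]
tcp_rot: [0.572, 0.82, -0.001, 0.005]
wrist_force: [1.0, 0.2, -0.0]
width: 0.0852
gripper_force: 0.0
[ 0.47092351 -0.31520505  0.26520875] 12.6833 0.08530948246909048
```

View pics/p4.png

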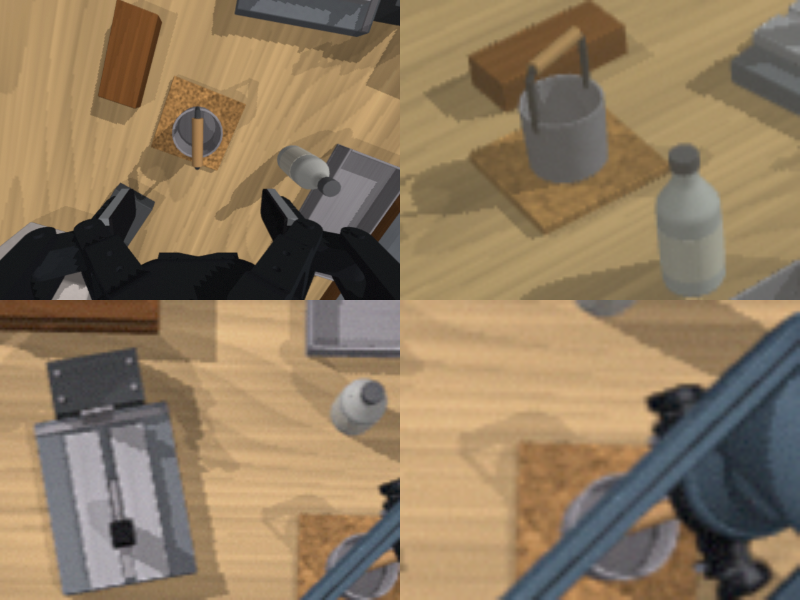

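The pot stands upright and wholly on the mat. In the lower-left crop the probe handle is at (122,533), the near base corners at (68,594) and (195,572), the block's far corners at (48,362) and (136,350), and the shutter near (97,411).

```bash
python3 - <<'E'
from h import *
f=lambda p,z: plane("top",np.array(p,float)/2.5+[270,140-120],z)
n=f([[68,594],[195,572]],.03);T=f([[48,362],[136,350]],.065)
m=T.mean(0)-n.mean(0);print("yaw",np.degrees(np.arctan2(m[1],m[0])),np.hypot(*m[:2]))
a=np.radians(11.3);x=np.array([np.cos(a),np.sin(a)]);y=np.array([-x[1],x[0]])
print("origin",n.mean(0)[:2]+.17*x,T.mean(0)[:2]-.132*x)
t=np.array([.6135,.0138])
for nm,p,z in(("shutter",[97,411],.106),("handle",[122,533],.102)):
    q=f([p],z)[0];print(nm,q.round(4),"st",np.dot(q[:2]-t,x).round(4),np.dot(q[:2]-t,y).round(4))
for nm,u,v in(("pushstart",.044,-.045),("pushend",.044,.034),("probestart",-.160,0),("probeend",.02,0)):print(nm,(t+u*x+v*y).round(4))
E
python3 need.py 0.6655 -0.0215 0.20 101.3
```

```text
yaw 11.123076467208787 0.2998606043448812
origin [0.61421152 0.01270276] [0.61229362 0.01137529]
shutter [0.6609 0.0287 0.106 ] st 0.0494 0.0054
handle [ 0.5058 -0.0061  0.102 ] st -0.1095 0.0016
pushstart [ 0.6655 -0.0217]
pushend [0.65   0.0558]
probestart [ 0.4566 -0.0176]
probeend [0.6331 0.0177]
t 12.68 pos [ 0.4709 -0.3152  0.2652] yaw 110.2 shift cm [20.83 28.41  6.53] turn 8.9 F [-0.5  0.3 -0.1] w 0.0853 j6 -1.14
```

```bash
python3 -m inch '[[0,20.8,27.4,0,8.9],[0,20.8,27.4,0,8.9],[0,20.8,27.4,0,8.9],[0,20.8,27.4,0,8.9],[0,20.8,27.4,0,8.9],[0,20.8,27.4,0,8.9],[0,20.8,27.4,0,8.9],[0,20.8,27.4,0,8.9]]'; python3 need.py 0.6675 -0.0315 0.165 101.3
```

```text
time_s: 13.35
eef_pos: [0.649, -0.0354, 0.2637]
tcp_rot: [0.634, 0.773, -0.001, -0.002]
wrist_force: [0.5, 0.1, 0.2]
width: -0.0005
gripper_force: 0.0
t 13.35 pos [ 0.649  -0.0354  0.2637] yaw 101.3 shift cm [0.01 1.93 9.86] turn 0.0 F [0.5 0.1 0.2] w -0.0005 j6 -0.42
```

```bash
python3 -m inch '[[0,0,1.9,2,0],[0,0,1.9,6,0],[0,0,1.9,10,0],[0,0,1.9,14,0],[0,0,1.9,14,0],[0,0,1.9,14,0]]'; python3 need.py 0.6675 -0.0315 0.070 101.3
python3 - <<'E'
from h import *
s=vision.capture("scene");b=s.astype(int);a=cv2.imread("pics/s2.png").astype(int)
cv2.imwrite("pics/s5.png",s)
e=sensors.get_state()["eef_pos"]
for d in(0,.018):print(proj("scene",e+[0,0,d]).round(1))
d=np.abs(a-b).sum(2);u,v=proj("scene",e)[0].astype(int)
for i in range(v-16,v+8): print(i,u-25,''.join('#' if q>60 else '+' if q>30 else '.' for q in d[i,u-25:u+25]))
E
```

```text
time_s: 13.85
eef_pos: [0.665, -0.0332, 0.1222]
tcp_rot: [0.634, 0.773, -0.002, -0.004]
wrist_force: [-0.1, 0.9, 0.9]
width: -0.0002
gripper_force: 0.0
t 13.85 pos [ 0.665  -0.0332  0.1222] yaw 101.3 shift cm [0.1  0.33 5.22] turn 0.0 F [-0.1  0.9  0.9] w -0.0002 j6 -0.41
[[346.2 285.1]]
[[346.2 279.9]]
269 321 ...##.+##############.############................
270 321 ...+#..##############.#.#########+................
271 321 ....+.###############.#..#######..................
272 321 .....########+#######.#..#######..................
273 321 ....+########++#+##+#.#..#####+#..................
274 321 .....########+++++#.#.#..#######..................
275 321 ....+###########++#.#.#..#######..................
276 321 ....+###########+++.#+#+.#######..................
277 321 .....###############..#..#######..................
278 321 .....################.#..####.++..................
279 321 ....#################+#..##+......................
280 321 ....####################.+........................
281 321 ....+#######################+.....................
282 321 .....+########################....................
283 321 ....+..++#######################..................
284 321 ###++##..++#####################++................
285 321 #########...+###################++++..............
286 321 ###########+++##################++++..............
287 321 #############+++###############+++++.........++++.
288 321 ################+++#############++++..........++++
289 321 ##################+++##########+++++..........+.++
290 321 #################.....++#######+++++..........++..
291 321 ##################+..+....+####+++++..........+...
292 321 ####################+++......+++++++..............
```

```bash
python3 -m inch '[[0,0.1,0.1,2,0],[0,0.1,0.1,4,0],[0,0.1,0.1,5,0],[0,0.1,0.1,5.2,0],[0,0.1,0.1,5.2,0],[0,0.1,0.1,5.2,0]]'; python3 need.py 0.65 0.0558 0.070 101.3; python3 -m inch '[[0,1,0,0,0],[0,2,0,0,0],[0,3,0,0,0],[0,4,0,0,0],[0,5,0,0,0],[0,6,0,0,0],[0,7,0,0,0],[0,8,0,0,0]]'; python3 need.py 0.65 0.0558 0.070 101.3
```

```text
time_s: 14.4
eef_pos: [0.67, -0.0331, 0.0765]
tcp_rot: [0.634, 0.773, 0.001, 0.001]
wrist_force: [0.5, 0.7, 0.3]
width: 0.0
gripper_force: 0.0
t 14.4 pos [ 0.67   -0.0331  0.0765] yaw 101.3 shift cm [ 9.11 -0.22  0.64] turn -0.0 F [0.5 0.7 0.3] w 0.0 j6 -0.41
time_s: 15.07
eef_pos: [0.6531, 0.0468, 0.0746]
tcp_rot: [0.634, 0.773, 0.0, 0.0]
wrist_force: [0.5, -1.6, 1.3]
width: 0.0
gripper_force: 1.0
t 15.07 pos [0.6531 0.0468 0.0746] yaw 101.3 shift cm [ 0.94 -0.13  0.46] turn 0.0 F [ 0.5 -1.6  1.3] w 0.0 j6 -0.3
```

```bash
python3 -m inch '[[0,0.4,0,0,0],[0,0.7,0,0,0],[0,0.85,0,0,0],[0,1,0,0,0],[0,1,0,0,0]]'; python3 need.py 0.65 0.0558 0.070 101.3
```

```text
time_s: 15.48
eef_pos: [0.651, 0.0556, 0.0742]
tcp_rot: [0.634, 0.773, -0.0, -0.0]
wrist_force: [0.9, 0.3, 0.9]
width: -0.0001
gripper_force: 0.1
t 15.48 pos [0.651  0.0556 0.0742] yaw 101.3 shift cm [ 0.04 -0.09  0.42] turn -0.0 F [0.9 0.3 0.9] w -0.0001 j6 -0.28
```

```bash
python3 -m inch '[[0,0.15,0,0,0],[0,0.3,0,0,0],[0,0.3,0,0,0]]';python3 -m inch '[[0,0.1,0,0,0],[0,0.2,0,0,0],[0,0.2,0,0,0]]'; python3 -m inch '[[0,0.1,0,0,0],[0,0.2,0,0,0],[0,0.2,0,0,0]]'
```

```text
time_s: 15.73
eef_pos: [0.6506, 0.0572, 0.0742]
tcp_rot: [0.634, 0.773, -0.001, 0.001]
wrist_force: [0.9, -4.8, -0.0]
width: -0.0
gripper_force: 2.4
time_s: 15.98
eef_pos: [0.6506, 0.0575, 0.0743]
tcp_rot: [0.634, 0.773, -0.001, 0.002]
wrist_force: [0.8, -9.2, -0.4]
width: -0.0002
gripper_force: 4.6
time_s: 16.23
eef_pos: [0.6506, 0.0579, 0.0744]
tcp_rot: [0.634, 0.773, -0.002, 0.002]
wrist_force: [2.7, -13.5, -0.9]
width: 0.0
gripper_force: 6.9
```

```bash
python3 -m inch '[[0,-1,0,0,0],[0,-1.5,0,0,0],[0,-1.5,0,-4,0],[0,-1.5,0,-8,0],[0,-1.5,0,-10,0],[0,-1.5,0,-10,0]]'; python3 need.py 0.4566 -0.0176 0.17 11.3
```

```text
time_s: 16.73
eef_pos: [0.6559, 0.0478, 0.1808]
tcp_rot: [0.634, 0.773, 0.003, 0.004]
wrist_force: [0.2, -0.7, 0.9]
width: -0.0002
gripper_force: 0.0
t 16.73 pos [0.6559 0.0478 0.1808] yaw 101.3 shift cm [ -2.51 -20.83   0.88] turn 90.0 F [ 0.2 -0.7  0.9] w -0.0002 j6 -0.29
```

```bash
python3 -m inch '[[0,-2.5,-20.8,0.5,90],[0,-2.5,-20.8,0.5,90],[0,-2.5,-20.8,0.5,90],[0,-2.5,-20.8,0.5,90],[0,-2.5,-20.8,0.5,90],[0,-2.5,-20.8,0.5,90],[0,-2.5,-20.8,0.5,90],[0,-2.5,-20.8,0.5,90]]'; python3 need.py 0.4566 -0.0176 0.17 11.3
```

```text
time_s: 17.4
eef_pos: [0.4522, -0.0173, 0.1689]
tcp_rot: [0.929, 0.371, -0.0, -0.001]
wrist_force: [0.2, -0.2, 0.0]
width: -0.0002
gripper_force: 0.0
t 17.4 pos [ 0.4522 -0.0173  0.1689] yaw 43.6 shift cm [ 0.3   0.32 -0.11] turn 32.3 F [ 0.2 -0.2  0. ] w -0.0002 j6 0.52
```

```bash
python3 -m inch '[[0,0,0.4,0,32.3],[0,0,0.4,0,32.3],[0,0,0.4,0,32.3],[0,0,0.4,0,32.3],[0,0,0.4,0,32.3],[0,0,0.4,0,32.3]]'; python3 need.py 0.4546 -0.0180 0.05 11.3
python3 - <<'E'
from h import *
k=vision.get_calibration("wrist");im=vision.capture("wrist");s=vision.capture("scene")
e=sensors.get_state()["eef_pos"];u=proj("scene",[e,e+[0,0,.018]]).round(1);print(u)
u=u[0].astype(int)
cv2.imwrite("pics/p6.png",np.hstack([cv2.resize(im,(400,300)),cv2.resize(s[u[1]-50:u[1]+55,u[0]-40:u[0]+100],(400,300),interpolation=cv2.INTER_CUBIC)]));print(u)
E
```

```text
time_s: 17.9
eef_pos: [0.4558, -0.02, 0.1686]
tcp_rot: [0.995, 0.101, -0.001, -0.001]
wrist_force: [-0.3, -0.6, -0.1]
width: -0.0
gripper_force: 0.0
t 17.9 pos [ 0.4558 -0.02    0.1686] yaw 11.6 shift cm [-0.06 -0.2  11.86] turn 0.3 F [-0.3 -0.6 -0.1] w -0.0 j6 1.08
[[303.5 241.2]
 [303.3 236.2]]
[303 241]
```

View pics/p6.png

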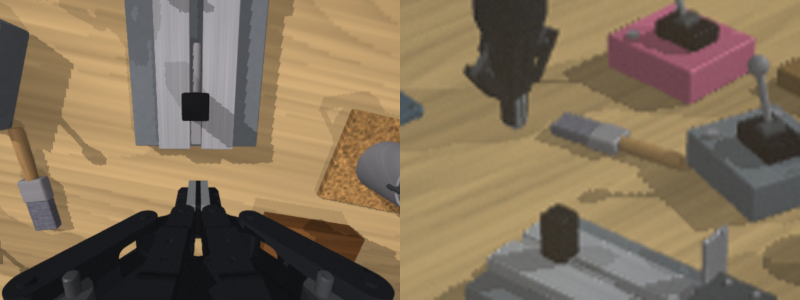

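The pads line up with the channel (fingers at x≈198, handle at x≈195 in the half-scale wrist view). In the scene panel the fingertip shows about 18 mm above the reported TCP, as before, and the shutter stands fully aside.

```bash
python3 -m inch '[[0,-0.1,-0.2,2,0],[0,-0.1,-0.2,5,0],[0,-0.1,-0.2,8,0],[0,-0.1,-0.2,10.5,0],[0,-0.1,-0.2,12,0],[0,-0.1,-0.2,12.6,0],[0,-0.1,-0.2,12.6,0]]'; python3 need.py 0.6331 0.0177 0.043 11.3
```

```text
time_s: 18.58
eef_pos: [0.4537, -0.0183, 0.042]
tcp_rot: [0.995, 0.103, -0.002, -0.001]
wrist_force: [-0.9, -0.2, -0.4]
width: 0.0
gripper_force: 0.0
t 18.58 pos [ 0.4537 -0.0183  0.042 ] yaw 11.8 shift cm [18.29  0.14 -0.16] turn 0.5 F [-0.9 -0.2 -0.4] w 0.0 j6 1.08
```

```bash
python3 -m inch '[[0,0.7,0,0,0],[0,1.6,0,0,0],[0,2.5,0,0,0],[0,3.5,0,0,0],[0,4.5,0,0,0],[0,5.5,0.1,0,0],[0,6.5,0.1,0,0],[0,7.5,0.1,0,0]]'; python3 -m inch '[[0,1,0,0,0],[0,2,0,0,0],[0,3,0,0,0],[0,4,0,0,0],[0,5,0,0,0],[0,6,0.1,0,0],[0,7,0.1,0,0],[0,7.5,0.1,0,0]]'; python3 need.py 0.6331 0.0177 0.043 11.3
```

```text
time_s: 19.25
eef_pos: [0.5295, -0.0042, 0.0434]
tcp_rot: [0.995, 0.102, -0.0, -0.0]
wrist_force: [-3.3, -0.5, 2.8]
width: -0.0004
gripper_force: 1.5
time_s: 19.92
eef_pos: [0.6042, 0.01, 0.0433]
tcp_rot: [0.995, 0.102, 0.001, 0.0]
wrist_force: [-1.9, -0.4, -0.2]
width: -0.0001
gripper_force: 1.0
t 19.92 pos [0.6042 0.01   0.0433] yaw 11.7 shift cm [ 2.99 -0.17  0.03] turn 0.4 F [-1.9 -0.4 -0.2] w -0.0001 j6 1.2
```

```bash
python3 -m inch '[[0,0.5,0,0,0],[0,1,0,0,0],[0,1.5,0,0,0],[0,2,0,0,0],[0,2.4,0,0,0],[0,2.7,0,0,0],[0,2.8,0,0,0],[0,2.8,0,0,0]]'; python3 -m inch '[[0,0.1,0,0,0],[0,0.2,0,0,0],[0,0.3,0,0,0],[0,0.3,0,0,0]]';python3 -m inch '[[0,0.1,0,0,0],[0,0.2,0,0,0],[0,0.3,0,0,0],[0,0.3,0,0,0]]'; python3 need.py 0.6331 0.0177 0.043 11.3
```

```text
time_s: 20.58
eef_pos: [0.6301, 0.0155, 0.0433]
tcp_rot: [0.995, 0.102, 0.0, -0.0]
wrist_force: [-1.2, -0.5, -0.4]
width: -0.0001
gripper_force: 0.3
time_s: 20.92
eef_pos: [0.6327, 0.0161, 0.0434]
tcp_rot: [0.995, 0.102, 0.0, -0.0]
wrist_force: [-1.3, -1.3, 0.8]
width: -0.0
gripper_force: 0.6
time_s: 21.25
eef_pos: [0.6359, 0.0167, 0.0434]
tcp_rot: [0.995, 0.102, 0.0, 0.0]
wrist_force: [-1.2, 0.3, 0.2]
width: 0.0003
gripper_force: 0.6
t 21.25 pos [0.6359 0.0167 0.0434] yaw 11.7 shift cm [-0.25 -0.16  0.04] turn 0.4 F [-1.2  0.3  0.2] w 0.0003 j6 1.22
```

```bash
for i in 1; do python3 -m inch '[[0,0.1,0,0,0],[0,0.2,0,0,0],[0,0.3,0,0,0],[0,0.3,0,0,0]]'; done; python3 -m inch '[[0,0.1,0,0,0],[0,0.2,0,0,0],[0,0.3,0,0,0],[0,0.3,0,0,0]]'; python3 need.py 0.6331 0.0177 0.043 11.3
```

```text
time_s: 21.58
eef_pos: [0.6361, 0.0169, 0.0433]
tcp_rot: [0.995, 0.102, -0.003, 0.0]
wrist_force: [-9.1, -2.1, 5.9]
width: -0.0
gripper_force: 4.8
time_s: 21.92
eef_pos: [0.636, 0.0169, 0.0433]
tcp_rot: [0.995, 0.102, -0.006, 0.0]
wrist_force: [-18.3, -5.3, 12.8]
width: 0.0001
gripper_force: 9.5
t 21.92 pos [0.636  0.0169 0.0433] yaw 11.7 shift cm [-0.27 -0.13  0.03] turn 0.4 F [-18.3  -5.3  12.8] w 0.0001 j6 1.22
```

```bash
python3 -m inch '[[0,-0.6,0,0,0],[0,-2,0,0,0],[0,-4,0,0,0],[0,-4,0,-4,0],[0,-4,0,-8,0],[0,-4,0,-12,0],[0,-4,0,-16,0],[0,-4,0,-16,0]]'; python3 need.py 0.4278 0.332 0.205 -10.8
```

```text
time_s: 22.58
eef_pos: [0.6077, 0.0092, 0.2134]
tcp_rot: [0.995, 0.102, 0.009, 0.002]
wrist_force: [1.7, 0.7, 0.5]
width: 0.0002
gripper_force: 0.0
t 22.58 pos [0.6077 0.0092 0.2134] yaw 11.7 shift cm [-11.07 -35.27   0.44] turn 22.5 F [1.7 0.7 0.5] w 0.0002 j6 1.2
```

```bash
python3 -m inch '[[0,-11.1,-35.3,0,22.5],[0,-11.1,-35.3,0,22.5],[0,-11.1,-35.3,0,22.5],[0,-11.1,-35.3,0,22.5],[0,-11.1,-35.3,0,22.5],[0,-11.1,-35.3,0,22.5],[0,-11.1,-35.3,0,22.5],[0,-11.1,-35.3,0,22.5]]'; python3 need.py 0.4278 0.332 0.205 -10.8
python3 - <<'E'
from h import *
t=vision.capture("top");s=vision.capture("scene")
g=lambda i,a,b,c,d:cv2.resize(i[b:d,a:c],(400,300),interpolation=cv2.INTER_CUBIC)
cv2.imwrite("pics/p7.png",np.hstack([g(t,260,140,380,230+0),g(s,270,220,410,325)]))
E
```

```text
time_s: 23.25
eef_pos: [0.4403, 0.3009, 0.2037]
tcp_rot: [0.996, -0.094, 0.001, -0.001]
wrist_force: [1.4, 0.3, -0.0]
width: -0.0
gripper_force: 0.0
t 23.25 pos [0.4403 0.3009 0.2037] yaw -10.8 shift cm [-1.81 -2.82 -0.13] turn -0.0 F [ 1.4  0.3 -0. ] w -0.0 j6 2.15
```

View pics/p7.png

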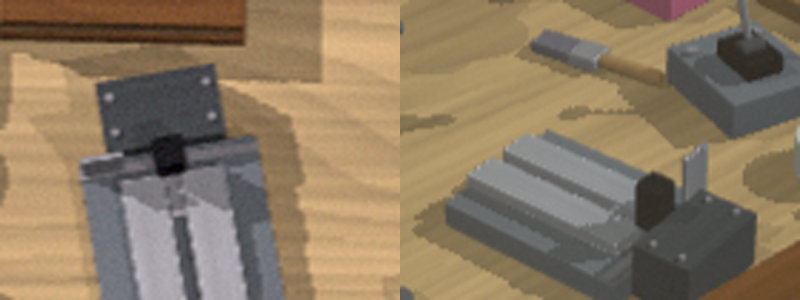

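The probe handle sits against the terminal block (about (168,155)), and the shutter is fully aside on the left. The lever is next.

```bash
python3 -m inch '[[0,-1.8,-2.8,0,0],[0,-1.8,-2.8,0,0],[0,-1.8,-2.8,0,0],[0,-1.8,-2.8,3,0],[0,-1.8,-2.8,6,0],[0,-1.8,-2.8,9,0],[0,-1.8,-2.8,9.7,0],[0,-1.8,-2.8,9.7,0]]'; python3 need.py 0.5201 0.3142 0.107 -10.8;  python3 -m inch '[[0,1,0,0,0],[0,2,0,0,0],[0,3,0,0,0],[0,4,0,0,0],[0,5,0,0,0],[0,6,0,0,0],[0,7,0,0,0],[0,8,0,0,0]]'; python3 need.py 0.5201 0.3142 0.107 -10.8
```

```text
time_s: 24.02
eef_pos: [0.4276, 0.328, 0.1042]
tcp_rot: [0.996, -0.095, -0.002, 0.001]
wrist_force: [-0.8, -0.1, 0.6]
width: -0.0002
gripper_force: 0.0
t 24.02 pos [0.4276 0.328  0.1042] yaw -10.9 shift cm [ 9.35 -0.39 -0.32] turn -0.1 F [-0.8 -0.1  0.6] w -0.0002 j6 2.21
time_s: 24.68
eef_pos: [0.5081, 0.3145, 0.1063]
tcp_rot: [0.996, -0.094, -0.0, 0.0]
wrist_force: [-0.8, 0.2, -1.4]
width: -0.0002
gripper_force: 0.5
t 24.68 pos [0.5081 0.3145 0.1063] yaw -10.8 shift cm [ 1.18 -0.2  -0.07] turn 0.0 F [-0.8  0.2 -1.4] w -0.0002 j6 2.13
```

```bash
python3 -m inch '[[0,0.3,0,0,0],[0,0.6,0,0,0],[0,0.9,0,0,0],[0,1.1,0,0,0],[0,1.1,0,0,0]]'; python3 -m inch '[[0,0.1,0,0,0],[0,0.2,0,0,0],[0,0.3,0,0,0],[0,0.3,0,0,0]]';python3 -m inch '[[0,0.1,0,0,0],[0,0.2,0,0,0],[0,0.3,0,0,0],[0,0.3,0,0,0]]'
```

```text
time_s: 25.1
eef_pos: [0.518, 0.3127, 0.1063]
tcp_rot: [0.996, -0.094, 0.0, 0.0]
wrist_force: [0.2, -0.6, 0.6]
width: -0.0002
gripper_force: 0.0
time_s: 25.43
eef_pos: [0.5197, 0.3124, 0.1063]
tcp_rot: [0.996, -0.094, -0.001, 0.0]
wrist_force: [-4.4, 1.1, 1.2]
width: -0.0006
gripper_force: 2.3
time_s: 25.77
eef_pos: [0.5199, 0.3124, 0.1062]
tcp_rot: [0.996, -0.094, -0.003, 0.0]
wrist_force: [-12.6, 2.9, 6.1]
width: -0.0
gripper_force: 6.4
```

```bash
python3 -m inch '[[0,-0.5,0,0,0],[0,-2,0,0,0],[0,-4,0,0,0],[0,-5,0,-3,0],[0,-6,0,-7,0],[0,-8,0,-11,0],[0,-10,0,-14,0],[0,-10,0,-14,0]]'
python3 - <<'E'
from h import *
t=vision.capture("top");s=vision.capture("scene")
g=lambda i,a,b,c,d:cv2.resize(i[b:d,a:c],(400,300),interpolation=cv2.INTER_CUBIC)
cv2.imwrite("pics/p8.png",np.vstack([np.hstack([g(t,180,140,380,290),g(s,330,170,430,245)]),np.hstack([g(s,170,220,450,430),g(t,340,190,480,295)])]))
E
```

```text
time_s: 26.43
eef_pos: [0.4265, 0.3328, 0.2548]
tcp_rot: [0.996, -0.093, 0.006, -0.004]
wrist_force: [0.4, 0.1, 0.5]
width: 0.0001
gripper_force: 0.0
```

View pics/p8.png

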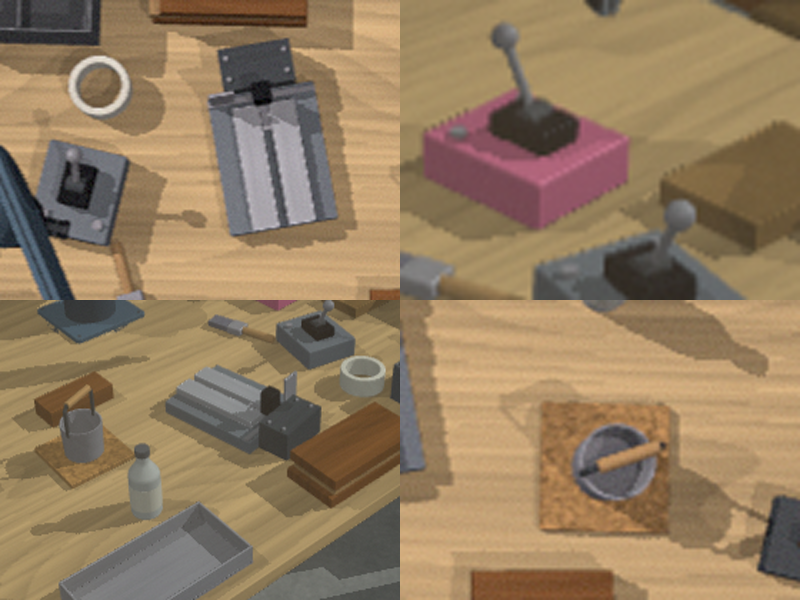

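The final view shows the pot wholly on the mat, the probe home at (262,92), the shutter aside, and the lever thrown to the far side with its ball at (72,155).

```bash
python3 -c "
from plant import finish_job
print(finish_job())"
```

```text
the job is handed in; nothing more can be done
None
```

The job is done and handed in at about 26.5 s: pot upright on the cork mat, shutter fully aside to the left, probe pushed home and lever thrown to its far side; my first grasp of the pot slipped off the handle, but the pot stayed in place on the bed and the second grasp held.

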